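# Lay out the serviced washing-machine parts on their outlines

## Robot

A 6-joint arm with a two-finger parallel gripper is mounted at the origin on the work surface. World frame = base frame: x ahead of the robot, y to its left, z up, the work surface at z = 0. Lengths are in m, angles in rad, forces in N, time in s.
With the tool pointing down it reaches from about 0.3 to 0.775 m from the base axis. Payload 14.6 kg.
Tool frame: the origin (TCP) lies on the centre line of the jaws, within the pads' length; the fingertips stand ctrl.tcp_to_tips ahead of it and the grasp point (between the pads) lies 2 mm behind it (ctrl.tcp_to_tips is the distance from the TCP to the fingertips, in m); z points along the fingers, y is the line along which they close (so a half turn about z gives the same grasp; the last joint's range is limited). The gripper opens to 94 mm and grips with 3 to 60 N. Pads are 16 mm wide; open, the fingers measure 119 mm over their backs; the gripper's body (75 mm by 177 mm) begins 78 mm behind the grasp point.
Start: joints at [-1.346, 0.3, 1.521, -0, 1.321, -0.067], TCP at [0.158, -0.527, 0.2] pointing down, gripper open.
Joint ranges: [-3.03, 3.03], [-0.79, 2.21], [0.23, 2.52], [-1.04, 4.18], [0, 3.07], [-2.55, 2.55]. Speed limits (rad/s): [2.22, 2.22, 2.57, 3.14, 3.14, 3.14].

## Interface

Orientations are given as [roll, pitch, yaw] about the fixed x, y, z axes, in that order (R = Rz(yaw) Ry(pitch) Rx(roll)).
In Python, from station import telemetry, viewer, hand_in, ctrl gives the robot as it stands.
- The arm moves only by the tool step_arm, never from a script. Its argument "plan" is a list of rows, each an object of numbers: "dx", "dy", "dz": the shift along the tool's x, y, z scaled (see below); "rx", "ry", "rz": the turn, a rotation vector about the tool's x, y, z scaled (see below); "claw": the closure, from 0 (fully open) to 1 (shut). In form: [{"dx": .., "dy": .., "dz": .., "rx": .., "ry": .., "rz": .., "claw": ..}, ...]. A call has 1 to 10 rows; each row shifts and turns the commanded pose from where the row before left it, along the tool's axes as they then stand; what a row does not reach is not made up. The controller multiplies each number of a shift by 0.1 m and each number of a turn by 90 degrees. A row lasts 1/10 s, in which the tool goes at most 50 mm and 8.59 degrees, less where a joint would pass 70% of its speed; a pose out of reach is approached as far as the arm can. A call with a number of a shift or a turn outside -1 to 1 is refused whole. A call with a gripper value outside its range is refused whole. The fingers move at their own pace and stop on an object; "grip_force" is the grip in N (left out, the last holds). Time passes only in rows, so rows that do not move let the fingers close. It gives the time, the measured TCP pose, the force, the opening and the grip force at its end, in the units of the state.
- telemetry.get_obs(): the state, without advancing time (a new reading comes with each control period).
- viewer.camera(name): name is "scene" or "side" or "wrist"; returns a dict with "img" (400x640x3 uint8, red, green, blue), "z_map" (400x640 float32, m along the optical axis (not along the pixel's ray), 0 where there is no reading), "fx", "fy", "cx", "cy" (pixels), "R" (3x3) and "t" (3): a world point X has camera coordinates R X + t; the wrist camera has in their place "tool_from_camera" (4x4, takes a point from camera to tool coordinates, whose origin is the TCP and whose axes are the flange's). Camera axes: x right, y down, z forward; pixel columns grow to the right and rows downward; lengths in m; the calibration is good to about 2 mm. A picture is of the moment at which its call begins: read the wrist's pose just before it.
- hand_in(): hands the job in; it is judged then, once.
Trained networks look in a picture, given as the dict that the camera call returned (one of the last four; its "shot" number tells which), for a name from the list of things; names that differ only in an ending like _2 or _b are one class to them, and where a whole thing is asked for, a point or a joint stands for the part that bears it (a point fixed in the world has none). Each returns a list of dicts, best first, with "score" (0 to 1); they miss things now and then, are a little off and sometimes report something else, mostly with a low value. They report only what shows in the picture. A call takes as long as a camera call. They do not tell look-alikes from the thing itself.
- viewer.recognise(target, picture): "rect" ([left, top, right, bottom] in pixels, round what is visible of it).
The state is a dict: "time_s": time; "qpos": joint angles; "joint_vel": joint speeds; "tau": joint torques, N m; "ee_pos": TCP position; "eef_rot": TCP orientation; "force": force on the tool from outside, world axes, zero at the start; "moment": the same for the moment, N m; "grip_width": finger opening in m; "grip_force": force on a finger pad.
Only numpy, scipy, OpenCV 4.12 (cv2) and the standard library are available. Lean on these libraries where they do the work, as an engineer would, in place of code of your own. Each camera call takes 0.05 s, during which the arm holds its last target. There are 200 camera calls.

## Task

Four parts of a washing machine lie about the launderette's service counter: the coin cassette, the door handle, the programme knob and the drain filter. Put each one on the white pad whose dark outline has its shape and size, upright as it stands now, centred and in line with the outline, so that the mechanic sees at a glance that nothing is missing. Set the parts down gently, do not drop them, and leave the measuring cup where it is.

Things in the scene. Friction and masses are not known exactly. Their poses are not given: they have to be found in the camera images.
- cassette_center (a point): Steel coin cassette, a plain closed box 100 (x) x 56 (y) x 45 (z) mm with a dark coin slot on top, 0.3 to 0.6 kg. The point is its centre, half-way up (22.5 mm above its underside); z is up; x runs along its length, and either way round is the same.
- handle_center (a point): Grey plastic door handle lying on its two feet: a slim bar 108 (x) x 24 (y) mm, 30 mm high over all; the bar itself fills the top 20 mm, the feet (22 mm long, one near each end) lift it 10 mm off the surface. The point is its centre, half-way up (15 mm above its underside); z is up; x runs along its length, and either way round is the same.
- knob_center (a point): Grey plastic programme knob, a plain upright ribbed disc 52 mm in diameter (about 54 over the ribs) and 30 mm high with a white pointer line on top. The point is its centre, half-way up (15 mm above its underside); z is up; it may be turned any way about z.
- filter_center (a point): White drain-pump filter standing on its cap: round cap 76 mm in diameter and 14 mm high, above it a round barrel 46 mm in diameter with dark slots, 75 mm high over all; grasp it by the barrel. The point is its centre, half-way up (37.5 mm above its underside); z is up; it may be turned any way about z.
- pad_cassette: Fixed white plate 128 (x) x 98 (y) x 3 mm with a flat dark silhouette in its middle, an oblong 110 (x) x 66 (y) mm: the outline of the cassette, drawn 5 mm larger than the part all round. Origin at the plate's centre on the work surface; the part rests 3 mm above it. The silhouette's length runs along x.
- pad_handle: Fixed white plate 128 (x) x 98 (y) x 3 mm with a flat dark silhouette in its middle, a slim oblong 118 (x) x 34 (y) mm: the outline of the handle, drawn 5 mm larger than the part all round. Origin at the plate's centre on the work surface; the part rests 3 mm above it. The silhouette's length runs along x.
- pad_knob: Fixed white plate 128 (x) x 98 (y) x 3 mm with a flat dark silhouette in its middle, a small disc 62 mm in diameter: the outline of the knob, drawn 5 mm larger than the part all round. Origin at the plate's centre on the work surface; the part rests 3 mm above it.
- pad_filter: Fixed white plate 128 (x) x 98 (y) x 3 mm with a flat dark silhouette in its middle, a large disc 86 mm in diameter: the outline of the filter, drawn 5 mm larger than the part all round. Origin at the plate's centre on the work surface; the part rests 3 mm above it.
- cup: Bystander: blue plastic measuring cup, 62 mm in diameter and 55 mm high, loose. Origin at the centre of its underside. Leave it where it is.
Not all that is in view belongs to the job. What is shaped like the pad_handle but green is not meant. Leave any pink look-alike of the part that bears handle_center alone.

How it is judged:
At the end, for the whole second after the job is handed in: Each of the four parts rests upright and still on its own pad, its centre within 12 mm of the pad's centre (seen from above), the cassette and the handle within 0.2 rad of the outline's direction (either way round), and all are released (horizontal distance between cassette_center and pad_cassette below 0.012 m and height (world z) of cassette_center between 0.0205 and 0.0305 m and angle between each of cassette_center, handle_center, knob_center, filter_center's own z axis and vertical below 0.1 rad and linear speed of each of cassette, handle, knob, filter below 0.02 m/s and angle between the x axis of cassette_center and the x axis of pad_cassette, either way round below 0.2 rad and horizontal distance between handle_center and pad_handle below 0.012 m and height (world z) of handle_center between 0.013 and 0.023 m and angle between the x axis of handle_center and the x axis of pad_handle, either way round below 0.2 rad and horizontal distance between knob_center and pad_knob below 0.012 m and height (world z) of knob_center between 0.013 and 0.023 m and horizontal distance between filter_center and pad_filter below 0.012 m and height (world z) of filter_center between 0.0355 and 0.0455 m); the robot touches nothing.
It fails at once if a part is dropped: out of the gripper more than 30 mm above where it would rest ((height (world z) of cassette_center above 0.0555 m and contact force between the fingers and cassette below 0.02 N) or (height (world z) of handle_center above 0.048 m and contact force between the fingers and handle below 0.02 N) or (height (world z) of knob_center above 0.048 m and contact force between the fingers and knob below 0.02 N) or (height (world z) of filter_center above 0.0705 m and contact force between the fingers and filter below 0.02 N)).
It fails at once if the cup is shifted by more than 25 mm or tipped (distance of cup from where it was at the start of the episode above 0.025 m or angle between cup's own z axis and vertical above 0.3 rad).
It also fails if it takes over 109 s, if anything falls off the work surface, if the arm or the gripper's body presses on something with over 40 N, if the wrist force passes 120 N, or if a joint passes its speed limit or range.

## Working session

There is one attempt and no reset: what is moved stays moved. The work goes in short steps, Python scripts to look and compute and a tool call to move; the robot and the scene stay as the last step left them, time stands still between calls to the robot, and variables do not carry over. Pictures are saved under pics/ and viewed, at most 14 in all, crops included, and the job is handed in when it is done.

Besides the shell and the picture viewer there is one more tool, called after "Call:" in YAML: its name, and indented under it one key for each argument. step_arm: Moves the arm, as the interface text tells. Shifts and turns lie within -1 to 1; 1 stands for 0.1 m of shift or 90 degrees of turn. Its arguments: {"type":"object","properties":{"plan":{"type":"array"},"grip_force":{"type":"number"}},"required":["plan"]}

```bash
mkdir -p pics; ls; python3 - <<'E'
from station import telemetry, viewer, ctrl
import cv2
o=telemetry.get_obs();print(o['time_s'],o['ee_pos'],o['eef_rot'],o['grip_width'],ctrl.tcp_to_tips)
for n in ['scene','side']:
    p=viewer.camera(n);cv2.imwrite(f'pics/{n}0.png',p['img'][:,:,::-1])
    print(n,p['R'],p['t'],p['fx'])
    for t in ['cassette_center','handle_center','knob_center','filter_center','pad_cassette','pad_handle','pad_knob','pad_filter','cup']:
        print(t,[([int(v) for v in d['rect']],round(d['score'],2)) for d in viewer.recognise(t,p)][:4])
E
```

```text
pics
0.0 [ 0.15815412 -0.52647131  0.19934867] [-3.14035518e+00 -6.81127009e-05  2.91785500e-01] 0.09403606418773913 0.017
scene [[-0.38624908  0.92222967 -0.01743795]
 [ 0.55454586  0.2170654  -0.80334395]
 [-0.73708245 -0.319961   -0.59525996]] [ 0.11202486 -0.25168046  1.78880883] 435.94507290361133
cassette_center [([254, 171, 287, 202], 0.7)]
handle_center [([384, 245, 405, 283], 0.88), ([414, 219, 434, 250], 0.85)]
knob_center [([266, 216, 285, 232], 0.61), ([163, 153, 179, 173], 0.26)]
filter_center [([313, 181, 338, 212], 0.66)]
pad_cassette [([186, 194, 233, 222], 0.75), ([163, 155, 182, 173], 0.64), ([319, 223, 367, 262], 0.58)]
pad_handle [([428, 188, 462, 217], 0.85), ([454, 233, 505, 262], 0.77), ([320, 224, 367, 260], 0.73)]
pad_knob [([218, 153, 252, 176], 0.57)]
pad_filter [([313, 182, 339, 213], 0.69), ([361, 184, 397, 211], 0.68)]
cup [([162, 152, 181, 175], 0.53)]
side [[-0.9956304  -0.09286657  0.00979322]
 [-0.05898561  0.54413224 -0.83692341]
 [ 0.0723934  -0.83384405 -0.54723239]] [0.50040667 0.04323465 1.42042774] 452.53128316368947
cassette_center [([310, 169, 349, 193], 0.89)]
handle_center [([272, 281, 322, 307], 0.84), ([220, 266, 266, 289], 0.59)]
knob_center [([267, 189, 284, 203], 0.56)]
filter_center [([248, 226, 302, 254], 0.6), ([313, 196, 337, 225], 0.59)]
pad_cassette [([276, 153, 313, 174], 0.63)]
pad_handle [([248, 226, 302, 258], 0.86), ([245, 326, 324, 381], 0.65), ([347, 296, 407, 336], 0.64), ([268, 189, 285, 204], 0.5)]
pad_knob []
pad_filter [([338, 246, 391, 266], 0.59)]
cup [([329, 120, 344, 142], 0.79)]
```

```bash
python3 - <<'E'
import cv2
a=cv2.imread('pics/scene0.png')[120:290,140:520];cv2.imwrite('pics/a.png',cv2.resize(a,(800,358),interpolation=cv2.INTER_CUBIC))
a=cv2.imread('pics/side0.png')[100:400,180:440];cv2.imwrite('pics/b.png',cv2.resize(a,(520,600),interpolation=cv2.INTER_CUBIC))
E
```

```text
(no output)
```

View pics/a.png

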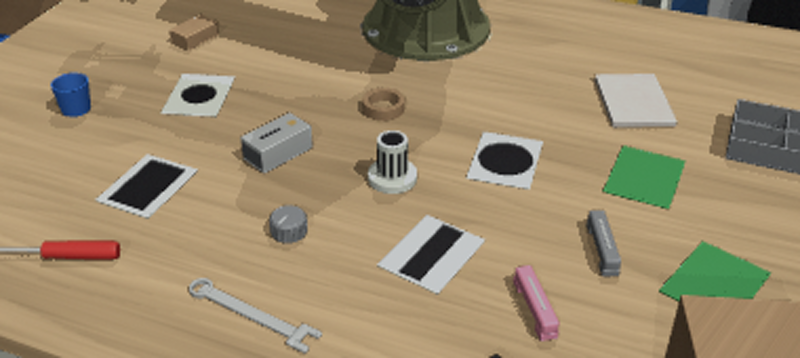

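View pics/b.png

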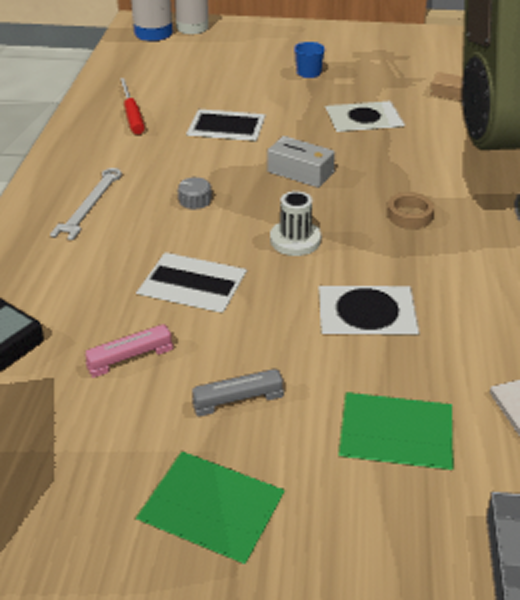

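The scene picture (crop) shows these candidates:
- **Handle:** the grey one at about (427,235) is mine. The pink look-alike is at (395,264).
- **Handle pad:** the white one at (345,240). Green ones are at (445,203) and (480,250).
- **Other parts:** cassette (272,187), knob (277,226), filter (326,196). The wooden ring at (322,169) and the cup at (174,165) are to be left alone.
- **Other pads:** cassette (210,207), knob (234,165), filter (380,195).

Next I'll measure the positions from both depth maps.

```bash
cat > h.py <<'E'
import numpy as np, cv2
from station import telemetry, viewer, ctrl
from scipy.spatial.transform import Rotation as Ro
def cloud(p,T=None):
    z=p['z_map'];v,u=np.mgrid[:400,:640]
    c=np.stack([(u-p['cx'])/p['fx']*z,(v-p['cy'])/p['fy']*z,z],-1)
    if T is not None: W=c@T[:3,:3].T+T[:3,3]
    else: W=(c-p['t'])@p['R']
    W[z<=0]=np.nan
    return W
def wrist():
    o=telemetry.get_obs();p=viewer.camera('wrist')
    T=np.eye(4);T[:3,:3]=Ro.from_euler('xyz',o['eef_rot']).as_matrix();T[:3,3]=o['ee_pos']
    return p,cloud(p,T@np.array(p['tool_from_camera'])),o
def rect(xy):
    (c,s,a)=cv2.minAreaRect((xy*1000).astype(np.float32))
    if s[0]<s[1]: a+=90
    return np.round(c,1),np.round(sorted(s)[::-1],1),round((a+90)%180-90,1)
def near(W,c,r): return np.hypot(W[...,0]-c[0],W[...,1]-c[1])<r
E
python3 - <<'E'
from h import *
P={n:viewer.camera(n) for n in ['scene','side']}
W={n:cloud(P[n]) for n in P}
S=dict(pcas=(210,207),pkno=(234,165),pfil=(380,195),phan=(345,240),cas=(272,187),han=(427,235),kno=(277,226),fil=(326,196),cup=(174,165),pink=(395,264),ring=(316,170))
top=dict(cas=.038,han=.022,kno=.024,fil=.066,cup=.045,pink=.022,ring=.008)
for k,(u,v) in S.items():
    c=np.nanmedian(W['scene'][v-3:v+4,u-3:u+4].reshape(-1,3),0);print(k,c.round(3))
    for n in P:
        w=W[n];g=P[n]['img'].max(-1)
        if k[0]=='p' and k!='pink': m=near(w,c,.09)&(g<80)&(w[...,2]<.012)
        else:
            m=near(w,c,.075)&(w[...,2]>top[k])
        if m.sum()>8: print('   ',n,m.sum(),*rect(w[m][:,:2]),'med z',np.round(np.median(w[m][:,2]),4), 'mean',(1000*w[m][:,:2].mean(0)).round(1))
E
```

```text
pcas [ 0.622 -0.23   0.004]
    scene 439 [ 634.9 -214.2] [153.3 104.6] -1.6 med z 0.0036 mean [ 623.3 -226.3]
    side 239 [ 622.  -228.4] [107.5  68.3] -2.6 med z 0.0072 mean [ 621.7 -229.2]
pkno [ 0.375 -0.288  0.004]
    scene 111 [ 370.9 -292.3] [58.  56.8] -40.7 med z 0.0038 mean [ 371.6 -291.5]
    side 88 [ 373.2 -289.1] [57.3 56. ] -51.7 med z 0.0077 mean [ 372.2 -290.1]
pfil [0.36  0.26  0.004]
    scene 295 [357.8 258. ] [81.4 79.6] -52.4 med z 0.0031 mean [359.4 258.9]
    side 487 [359.8 261. ] [82.7 81.7] -34.6 med z 0.0069 mean [359.6 261.2]
phan [0.608 0.226 0.003]
    scene 346 [605.9 223.6] [169.8  45.3] -3.9 med z 0.0026 mean [605.5 221.2]
    side 298 [605.3 224.9] [116.5  37.9] -12.2 med z 0.0069 mean [604.6 225.7]
cas [ 0.496 -0.067  0.043]
    scene 334 [475.9 -81.9] [101.6  61.1] -23.9 med z 0.0447 mean [480.  -80.2]
    side 339 [477.  -77.5] [102.2  59.3] -22.5 med z 0.0482 mean [476.2 -72.3]
han [0.529 0.445 0.029]
    scene 219 [511.9 439.9] [107.9  24. ] 23.6 med z 0.0286 mean [517.7 441.2]
    side 444 [513.  443.2] [107.5  28.9] 24.2 med z 0.032 mean [5
[... 215 characters left out ...]
  scene 130 [469.6 111.6] [48.5 44.7] 32.5 med z 0.0746 mean [472.8 113.3]
    side 162 [469.7 116.4] [45.2 43.9] -86.1 med z 0.0777 mean [469.3 119.9]
cup [ 0.505 -0.448  0.042]
    scene 108 [ 486.3 -466.2] [65.9 63.3] 63.9 med z 0.0516 mean [ 487.  -466.9]
    side 102 [ 489.7 -462.4] [64.5 58.9] -68.0 med z 0.0523 mean [ 488.8 -464.1]
pink [0.673 0.389 0.029]
    scene 270 [658.7 382.2] [107.7  24. ] 35.8 med z 0.029 mean [661.9 384. ]
    side 387 [657.2 386.8] [107.2  27.9] 33.2 med z 0.032 mean [657.1 390.1]
ring [0.321 0.009 0.016]
    scene 184 [300.1  28.7] [75.  68.5] 39.1 med z 0.0193 mean [299.9  27.8]
    side 294 [324.4  13.8] [128.4 105.3] -5.4 med z 0.0216 mean [297.8  33.3]
```

Call:
step_arm:
  plan:
    - {"dx": 0.36,"dy": -0.28,"claw": 0}
    - {"dx": 0.36,"dy": -0.28,"claw": 0}
    - {"dx": 0.36,"dy": -0.28,"claw": 0}
    - {"dx": 0.36,"dy": -0.28,"claw": 0}
    - {"dx": 0.36,"dy": -0.28,"claw": 0}
    - {"dx": 0.36,"dy": -0.28,"claw": 0}
    - {"dx": 0.36,"dy": -0.28,"claw": 0}
    - {"dx": 0.36,"dy": -0.28,"claw": 0}
    - {"dx": 0.36,"dy": -0.28,"claw": 0}
    - {"dx": 0.36,"dy": -0.28,"claw": 0}
  grip_force: 30

```text
$.plan[0]: bad value
```

Call:
step_arm:
  plan:
    - {"dx": 0.36,"dy": -0.28,"claw": 0}
    - {"dx": 0.36,"dy": -0.28,"claw": 0}
    - {"rz": 0.088,"claw": 0}
    - {"rz": 0.088,"claw": 0}
    - {"rz": 0.088,"claw": 0}
    - {"rz": 0.088,"claw": 0}
    - {"rz": 0.088,"claw": 0}
    - {"claw": 0}
    - {"claw": 0}

```text
$.plan[0]: bad value
```

```bash
cat >> h.py <<'E'
def goto(x,y,z,yaw,o=None):
    """tool-frame shift (0.1 m units) and turn (90 deg units) from the present pose; x,y,z in mm, yaw deg"""
    o=o or telemetry.get_obs();R=Ro.from_euler('xyz',o['eef_rot'])
    d=R.inv().apply(np.array([x,y,z])/1000-o['ee_pos'])*10
    r=(R.inv()*Ro.from_euler('xyz',[np.pi,0,np.radians(yaw)])).as_rotvec()/(np.pi/2)
    print('shift',d.round(3),'turn',r.round(3),'t',round(o['time_s'],1),'pos',(o['ee_pos']*1000).round(1),'rpy',np.degrees(o['eef_rot']).round(2),'w',round(o['grip_width']*1000,1))
def top(W,c,r,zmin,zmax=.2):
    m=near(W,np.array(c)/1000,r)&(W[...,2]>zmin)&(W[...,2]<zmax)
    q=W[m]
    print(m.sum(),*rect(q[:,:2]),'z',np.round(np.median(q[:,2])*1000,1),'mean',(1000*q[:,:2].mean(0)).round(1)) if m.sum()>8 else print('few')
def pad(W,p,c,r):
    m=near(W,np.array(c)/1000,r)&(p['img'].max(-1)<80)&(W[...,2]<.015)
    n,l,st,ce=cv2.connectedComponentsWithStats(m.astype(np.uint8))
    if n>1:
        m=l==1+st[1:,4].argmax();q=W[m];print('pad',m.sum(),*rect(q[:,:2]),'z',np.round(np.median(q[:,2])*1000,1),'mean',(1000*q[:,:2].mean(0)).round(1),'bbox',st[1+st[1:,4].argmax()])
E
python3 - <<'E'
from h import *
p,W,o=wrist()
cv2.imwrite('pics/w1.png',p['img'][:,:,::-1])
top(W,(476,-80),.075,.036);print(W[200,320],np.array(p['tool_from_camera']).round(3).tolist())
goto(476,-80,200,-23,o)
E
```

```text
few
[ 1.34455825e-01 -5.33679673e-01  1.88380169e-04] [[0.0, -0.971, -0.238, 0.068], [1.0, 0.0, -0.0, -0.0], [0.0, -0.238, 0.971, -0.186], [0.0, 0.0, 0.0, 1.0]]
shift [ 4.329 -3.364 -0.   ] turn [-0.    -0.     0.441] t 1.1 pos [ 158.2 -526.7  200. ] rpy [180.    -0.    16.72] w 94.1
```

View pics/w1.png

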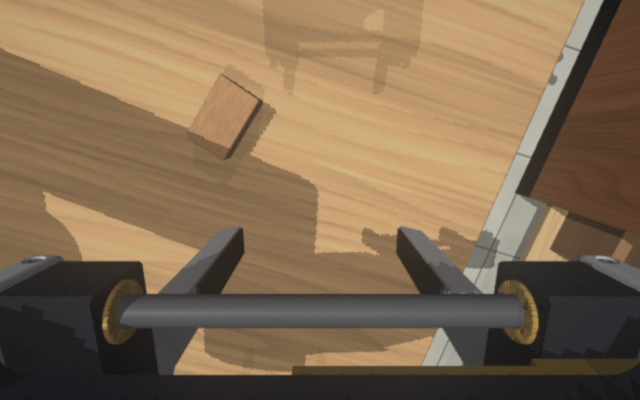

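The wrist view shows only the fingers and the bare counter at the start, since the moves were refused. I'll send complete rows this time.

Call:
step_arm:
  plan:
    - {"dx": 0.36,"dy": -0.28,"dz": 0,"rx": 0,"ry": 0,"rz": 0,"claw": 0}
    - {"dx": 0.36,"dy": -0.28,"dz": 0,"rx": 0,"ry": 0,"rz": 0,"claw": 0}
    - {"dx": 0.36,"dy": -0.28,"dz": 0,"rx": 0,"ry": 0,"rz": 0,"claw": 0}
    - {"dx": 0.36,"dy": -0.28,"dz": 0,"rx": 0,"ry": 0,"rz": 0,"claw": 0}
    - {"dx": 0.36,"dy": -0.28,"dz": 0,"rx": 0,"ry": 0,"rz": 0,"claw": 0}
    - {"dx": 0.36,"dy": -0.28,"dz": 0,"rx": 0,"ry": 0,"rz": 0,"claw": 0}
    - {"dx": 0.36,"dy": -0.28,"dz": 0,"rx": 0,"ry": 0,"rz": 0,"claw": 0}
    - {"dx": 0.36,"dy": -0.28,"dz": 0,"rx": 0,"ry": 0,"rz": 0,"claw": 0}
    - {"dx": 0.36,"dy": -0.28,"dz": 0,"rx": 0,"ry": 0,"rz": 0,"claw": 0}
    - {"dx": 0.36,"dy": -0.28,"dz": 0,"rx": 0,"ry": 0,"rz": 0,"claw": 0}
  grip_force: 30

```text
time_s: 2.15
ee_pos: [0.4233, -0.1533, 0.2002]
eef_rot: [3.141, -0.001, 0.292]
force: [0.5, -1.3, 0.1]
grip_width: 0.0941
grip_force: 0.0
```

Call:
step_arm:
  plan:
    - {"dx": 0.36,"dy": -0.28,"dz": 0,"rx": 0,"ry": 0,"rz": 0.088,"claw": 0}
    - {"dx": 0.3,"dy": -0.28,"dz": 0,"rx": 0,"ry": 0,"rz": 0.088,"claw": 0}
    - {"dx": 0,"dy": 0,"dz": 0,"rx": 0,"ry": 0,"rz": 0.088,"claw": 0}
    - {"dx": 0,"dy": 0,"dz": 0,"rx": 0,"ry": 0,"rz": 0.088,"claw": 0}
    - {"dx": 0,"dy": 0,"dz": 0,"rx": 0,"ry": 0,"rz": 0.088,"claw": 0}
    - {"dx": 0,"dy": 0,"dz": 0,"rx": 0,"ry": 0,"rz": 0,"claw": 0}
    - {"dx": 0,"dy": 0,"dz": 0,"rx": 0,"ry": 0,"rz": 0,"claw": 0}

```text
time_s: 2.85
ee_pos: [0.4722, -0.088, 0.2]
eef_rot: [-3.142, -0.0, -0.386]
force: [0.2, 0.6, 0.3]
grip_width: 0.0938
grip_force: 0.0
```

```bash
python3 - <<'E'
from h import *
p,W,o=wrist()
cv2.imwrite('pics/w2.png',p['img'][:,:,::-1])
top(W,(476,-80),.075,.036,.06);print(W[100,320])
goto(476,-80,25,-23,o)
E
```

```text
4333 [473.9 -78.2] [100.7  56.1] -24.5 z 45.9 mean [476.2 -79.2]
[ 0.56197596 -0.12470472  0.00208967]
shift [ 0.005 -0.088  1.75 ] turn [-0.   -0.    0.01] t 2.9 pos [472.2 -88.  200. ] rpy [-180.     -0.    -22.12] w 93.8
```

View pics/w2.png

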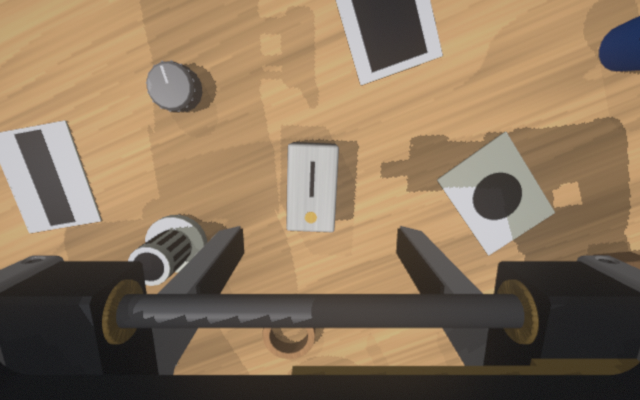

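The wrist view shows the cassette at (313,187), between the open fingers. The knob is at (175,87), the cassette pad at (390,30) and the knob pad at (497,195). I'll go down on the cassette.

Call:
step_arm:
  plan:
    - {"dx": -0.02,"dy": -0.098,"dz": 0.3,"rx": 0,"ry": 0,"rz": 0.026,"claw": 0}
    - {"dx": 0,"dy": 0,"dz": 0.4,"rx": 0,"ry": 0,"rz": 0,"claw": 0}
    - {"dx": 0,"dy": 0,"dz": 0.4,"rx": 0,"ry": 0,"rz": 0,"claw": 0}
    - {"dx": 0,"dy": 0,"dz": 0.4,"rx": 0,"ry": 0,"rz": 0,"claw": 0}
    - {"dx": 0,"dy": 0,"dz": 0.26,"rx": 0,"ry": 0,"rz": 0,"claw": 0}
    - {"dx": 0,"dy": 0,"dz": 0,"rx": 0,"ry": 0,"rz": 0,"claw": 0}
    - {"dx": 0,"dy": 0,"dz": 0,"rx": 0,"ry": 0,"rz": 0,"claw": 1}
    - {"dx": 0,"dy": 0,"dz": 0,"rx": 0,"ry": 0,"rz": 0,"claw": 1}
    - {"dx": 0,"dy": 0,"dz": 0,"rx": 0,"ry": 0,"rz": 0,"claw": 1}
    - {"dx": 0,"dy": 0,"dz": 0,"rx": 0,"ry": 0,"rz": 0,"claw": 1}
  grip_force: 35

```text
time_s: 3.9
ee_pos: [0.4746, -0.0783, 0.025]
eef_rot: [-3.141, -0.002, -0.431]
force: [0.1, 0.6, 0.6]
grip_width: 0.0655
grip_force: 0.0
```

```bash
python3 - <<'E'
from h import *
goto(600,-200,130,-2.5)
E
```

```text
shift [ 1.649  0.582 -1.048] turn [ 0.    -0.001 -0.246] t 3.9 pos [474.6 -78.3  25. ] rpy [-1.7998e+02 -1.0000e-01 -2.4670e+01] w 65.5
```

Call:
step_arm:
  plan:
    - {"dx": 0,"dy": 0,"dz": 0,"rx": 0,"ry": 0,"rz": 0,"claw": 1}
    - {"dx": 0,"dy": 0,"dz": 0,"rx": 0,"ry": 0,"rz": 0,"claw": 1}
    - {"dx": 0,"dy": 0,"dz": 0,"rx": 0,"ry": 0,"rz": 0,"claw": 1}
    - {"dx": 0,"dy": 0,"dz": 0,"rx": 0,"ry": 0,"rz": 0,"claw": 1}
    - {"dx": 0,"dy": 0,"dz": -0.1,"rx": 0,"ry": 0,"rz": 0,"claw": 1}

```text
time_s: 4.4
ee_pos: [0.4733, -0.0779, 0.0333]
eef_rot: [3.141, 0.002, -0.431]
force: [1.5, 0.5, -4.3]
grip_width: 0.0555
grip_force: 35.0
```

Call:
step_arm:
  plan:
    - {"dx": 0,"dy": 0,"dz": -0.3,"rx": 0,"ry": 0,"rz": 0,"claw": 1}
    - {"dx": 0,"dy": 0,"dz": -0.3,"rx": 0,"ry": 0,"rz": 0,"claw": 1}
    - {"dx": 0.28,"dy": 0.2,"dz": -0.3,"rx": 0,"ry": 0,"rz": 0,"claw": 1}
    - {"dx": 0.28,"dy": 0.2,"dz": 0,"rx": 0,"ry": 0,"rz": 0,"claw": 1}
    - {"dx": 0.28,"dy": 0.2,"dz": 0,"rx": 0,"ry": 0,"rz": 0,"claw": 1}
    - {"dx": 0.28,"dy": 0.2,"dz": 0,"rx": 0,"ry": 0,"rz": 0,"claw": 1}
    - {"dx": 0.28,"dy": 0.2,"dz": 0,"rx": 0,"ry": 0,"rz": -0.06,"claw": 1}
    - {"dx": 0,"dy": 0,"dz": 0,"rx": 0,"ry": 0,"rz": -0.06,"claw": 1}
    - {"dx": 0,"dy": 0,"dz": 0,"rx": 0,"ry": 0,"rz": -0.06,"claw": 1}
    - {"dx": 0,"dy": 0,"dz": 0,"rx": 0,"ry": 0,"rz": -0.06,"claw": 1}

```text
time_s: 5.4
ee_pos: [0.5592, -0.2275, 0.1237]
eef_rot: [-3.141, 0.001, -0.05]
force: [0.1, -0.7, -3.7]
grip_width: 0.0557
grip_force: 35.0
```

Call:
step_arm:
  plan:
    - {"dx": 0,"dy": 0,"dz": 0,"rx": 0,"ry": 0,"rz": 0,"claw": 1}
    - {"dx": 0,"dy": 0,"dz": 0,"rx": 0,"ry": 0,"rz": 0,"claw": 1}

```text
time_s: 5.6
ee_pos: [0.5594, -0.2273, 0.124]
eef_rot: [-3.141, 0.0, -0.057]
force: [-0.0, 0.2, -4.9]
grip_width: 0.0557
grip_force: 35.0
```

```bash
python3 - <<'E'
from h import *
p,W,o=wrist()
cv2.imwrite('pics/w3.png',p['img'][:,:,::-1])
pad(W,p,(622,-229),.1); top(W,o['ee_pos'][:2]*1000,.08,.13,.2)
goto(622,-229,30,-2.5,o)
E
```

```text
pad 5365 [ 637.7 -228.1] [73.4 63.2] -3.2 z 4.4 mean [ 638.7 -228.2] bbox [ 283   73   68   81 5365]
17433 [ 569.6 -227.5] [80.6 80.2] 87.4 z 145.6 mean [ 571.2 -227.7]
shift [ 0.626 -0.019  0.94 ] turn [-0.     0.    -0.008] t 5.6 pos [ 559.4 -227.3  124. ] rpy [-1.7999e+02  3.0000e-02 -3.2400e+00] w 55.7
```

View pics/w3.png

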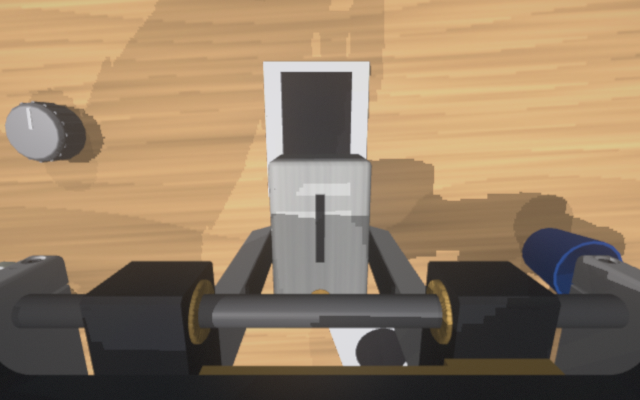

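The wrist view shows the pad's dark oblong straight ahead at (316,113) and in line with the held cassette. I'll put it down.

Call:
step_arm:
  plan:
    - {"dx": 0.2,"dy": -0.01,"dz": 0,"rx": 0,"ry": 0,"rz": 0,"claw": 1}
    - {"dx": 0.2,"dy": -0.01,"dz": 0.2,"rx": 0,"ry": 0,"rz": 0,"claw": 1}
    - {"dx": 0.216,"dy": -0.005,"dz": 0.25,"rx": 0,"ry": 0,"rz": 0,"claw": 1}
    - {"dx": 0,"dy": 0,"dz": 0.2,"rx": 0,"ry": 0,"rz": 0,"claw": 1}
    - {"dx": 0,"dy": 0,"dz": 0.15,"rx": 0,"ry": 0,"rz": 0,"claw": 1}
    - {"dx": 0,"dy": 0,"dz": 0.08,"rx": 0,"ry": 0,"rz": 0,"claw": 1}
    - {"dx": 0,"dy": 0,"dz": 0.05,"rx": 0,"ry": 0,"rz": 0,"claw": 1}
    - {"dx": 0,"dy": 0,"dz": 0,"rx": 0,"ry": 0,"rz": 0,"claw": 1}
    - {"dx": 0,"dy": 0,"dz": 0,"rx": 0,"ry": 0,"rz": 0,"claw": 1}

```text
time_s: 6.55
ee_pos: [0.6215, -0.2286, 0.032]
eef_rot: [3.141, -0.001, -0.054]
force: [0.6, -0.1, -4.2]
grip_width: 0.0556
grip_force: 35.0
```

Call:
step_arm:
  plan:
    - {"dx": 0,"dy": 0,"dz": 0.03,"rx": 0,"ry": 0,"rz": 0,"claw": 1}
    - {"dx": 0,"dy": 0,"dz": 0.01,"rx": 0,"ry": 0,"rz": 0,"claw": 1}
    - {"dx": 0,"dy": 0,"dz": 0,"rx": 0,"ry": 0,"rz": 0,"claw": 1}
    - {"dx": 0,"dy": 0,"dz": 0,"rx": 0,"ry": 0,"rz": 0,"claw": 1}

```text
time_s: 6.95
ee_pos: [0.6214, -0.2284, 0.0275]
eef_rot: [3.141, -0.001, -0.054]
force: [-2.3, 1.3, 2.5]
grip_width: 0.0556
grip_force: 35.0
```

Call:
step_arm:
  plan:
    - {"dx": 0,"dy": 0,"dz": 0,"rx": 0,"ry": 0,"rz": 0,"claw": 0}
    - {"dx": 0,"dy": 0,"dz": 0,"rx": 0,"ry": 0,"rz": 0,"claw": 0}
    - {"dx": 0,"dy": 0,"dz": 0,"rx": 0,"ry": 0,"rz": 0,"claw": 0}
    - {"dx": 0,"dy": 0,"dz": 0,"rx": 0,"ry": 0,"rz": 0,"claw": 0}
    - {"dx": 0,"dy": 0,"dz": -0.3,"rx": 0,"ry": 0,"rz": 0,"claw": 0}
    - {"dx": 0,"dy": 0,"dz": -0.4,"rx": 0,"ry": 0,"rz": 0,"claw": 0}
    - {"dx": 0,"dy": 0,"dz": -0.4,"rx": 0,"ry": 0,"rz": 0,"claw": 0}
    - {"dx": 0,"dy": 0,"dz": -0.4,"rx": 0,"ry": 0,"rz": 0,"claw": 0}
    - {"dx": 0,"dy": 0,"dz": 0,"rx": 0,"ry": 0,"rz": 0,"claw": 0}

```text
time_s: 7.85
ee_pos: [0.6231, -0.2291, 0.1835]
eef_rot: [3.138, -0.009, -0.054]
force: [-0.0, -0.2, 1.2]
grip_width: 0.0938
grip_force: 0.0
```

```bash
python3 - <<'E'
from h import *
p,W,o=wrist()
top(W,(621,-228),.08,.036,.06);pad(W,p,(621,-228),.1)
top(W,(638,23),.06,.022,.04);pad(W,p,(372,-290),.08)
goto(638,23,180,10,o)
E
```

```text
4856 [ 621.7 -227.8] [99.5 56.2] -3.0 z 48.9 mean [ 623.8 -228. ]
pad 182 [ 671.6 -229.9] [62.9  5.6] 87.8 z 4.4 mean [ 672.5 -229.5] bbox [291 142  55   6 182]
1776 [635.9  21.2] [52.7 50.5] 26.3 z 30.8 mean [636.4  18.9]
pad 758 [ 383.2 -288.6] [58.5 35. ] 88.1 z 4.4 mean [ 380.8 -288.6] bbox [351 344  43  22 758]
shift [ 0.013 -2.525  0.027] turn [ 0.003 -0.005 -0.145] t 7.8 pos [ 623.1 -229.1  183.5] rpy [179.81  -0.52  -3.08] w 93.8
```

Call:
step_arm:
  plan:
    - {"dx": 0,"dy": -0.418,"dz": 0,"rx": 0,"ry": 0,"rz": 0,"claw": 0}
    - {"dx": 0,"dy": -0.418,"dz": 0,"rx": 0,"ry": 0,"rz": 0,"claw": 0}
    - {"dx": 0,"dy": -0.418,"dz": 0,"rx": 0,"ry": 0,"rz": 0,"claw": 0}
    - {"dx": 0,"dy": -0.418,"dz": 0,"rx": 0,"ry": 0,"rz": 0,"claw": 0}
    - {"dx": 0,"dy": -0.418,"dz": 0,"rx": 0,"ry": 0,"rz": 0,"claw": 0}
    - {"dx": 0,"dy": -0.418,"dz": 0,"rx": 0,"ry": 0,"rz": 0,"claw": 0}
    - {"dx": 0,"dy": 0,"dz": 0,"rx": 0,"ry": 0,"rz": 0,"claw": 0}
    - {"dx": 0,"dy": 0,"dz": 0,"rx": 0,"ry": 0,"rz": 0,"claw": 0}

```text
time_s: 8.7
ee_pos: [0.6343, 0.0227, 0.1757]
eef_rot: [3.141, 0.002, -0.052]
force: [-0.6, -0.6, 0.3]
grip_width: 0.0939
grip_force: 0.0
```

```bash
python3 - <<'E'
from h import *
p,W,o=wrist()
top(W,(637,22),.05,.022,.04)
m=near(W,(.637,.022),.05)&(W[...,2]>.028)&(W[...,2]<.036);print(np.round(np.array(cv2.minEnclosingCircle((W[m][:,:2]*1000).astype(np.float32))[0]),1))
goto(636,22,20,-3,o)
E
```

```text
1738 [635.4  23.1] [52.3 52.3] 46.6 z 30.7 mean [636.7  22.9]
[635.5  22.8]
shift [0.02  0.005 1.557] turn [0.    0.001 0.   ] t 8.7 pos [634.3  22.7 175.7] rpy [ 1.7999e+02  1.0000e-01 -3.0000e+00] w 93.9
```

Call:
step_arm:
  plan:
    - {"dx": 0.012,"dy": 0,"dz": 0.4,"rx": 0,"ry": 0,"rz": 0,"claw": 0}
    - {"dx": 0,"dy": 0,"dz": 0.4,"rx": 0,"ry": 0,"rz": 0,"claw": 0}
    - {"dx": 0,"dy": 0,"dz": 0.4,"rx": 0,"ry": 0,"rz": 0,"claw": 0}
    - {"dx": 0,"dy": 0,"dz": 0.25,"rx": 0,"ry": 0,"rz": 0,"claw": 0.2}
    - {"dx": 0,"dy": 0,"dz": 0.11,"rx": 0,"ry": 0,"rz": 0,"claw": 0.2}
    - {"dx": 0,"dy": 0,"dz": 0,"rx": 0,"ry": 0,"rz": 0,"claw": 1}
    - {"dx": 0,"dy": 0,"dz": 0,"rx": 0,"ry": 0,"rz": 0,"claw": 1}
    - {"dx": 0,"dy": 0,"dz": 0,"rx": 0,"ry": 0,"rz": 0,"claw": 1}
    - {"dx": 0,"dy": 0,"dz": 0,"rx": 0,"ry": 0,"rz": 0,"claw": 1}
    - {"dx": 0,"dy": 0,"dz": 0,"rx": 0,"ry": 0,"rz": 0,"claw": 1}
  grip_force: 25

```text
time_s: 9.75
ee_pos: [0.6365, 0.022, 0.022]
eef_rot: [-3.142, -0.002, -0.054]
force: [0.9, -1.1, 4.8]
grip_width: 0.0462
grip_force: 22.6
```

Call:
step_arm:
  plan:
    - {"dx": 0,"dy": 0,"dz": 0,"rx": 0,"ry": 0,"rz": 0,"claw": 1}
    - {"dx": 0,"dy": 0,"dz": 0,"rx": 0,"ry": 0,"rz": 0,"claw": 1}

```text
time_s: 9.95
ee_pos: [0.6365, 0.022, 0.022]
eef_rot: [3.142, -0.002, -0.054]
force: [-0.2, -0.3, 6.8]
grip_width: 0.0467
grip_force: 23.3
```

```bash
python3 - <<'E'
from h import *
p=viewer.camera('wrist');a=p['img'][120:320,200:440,::-1]
q=viewer.camera('scene');b=q['img'][180:270,220:340,::-1]
cv2.imwrite('pics/k.png',np.hstack([cv2.resize(a,(400,333)),cv2.resize(b,(400,333))]))
E
```

```text
(no output)
```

View pics/k.png

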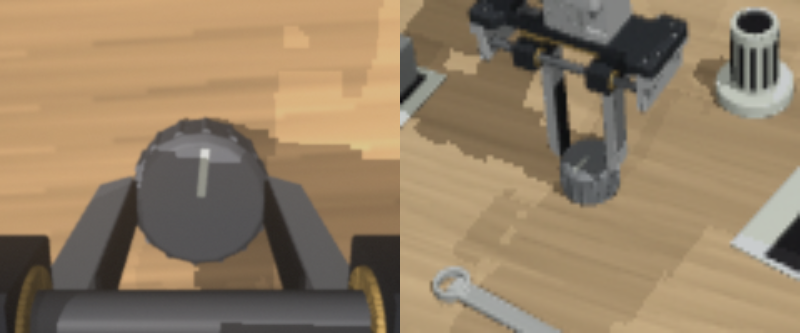

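```bash
python3 - <<'E'
from h import *
p,W,o=wrist()
m=near(W,(.637,.022),.06)&(W[...,2]>.02)&(W[...,2]<.06)
v,u=np.where(m);k=(u>270)&(u<372)&(v>190)&(v<275)
q=W[v[k],u[k]]
q=q[q[:,2]>.026]
A=np.c_[q[:,:2]-q[:,:2].mean(0),np.ones(len(q))];print(np.linalg.lstsq(A,q[:,2],rcond=None)[0],len(q))
print(cv2.minEnclosingCircle((q[:,:2]*1000).astype(np.float32)))
v=range(195,275,8)
print([(i,*(W[i,320]*1000).round(0)) for i in v])
goto(636,22,20,-3,o)
E
```

```text
[-0.00576599 -0.01791402  0.03254791] 5673
((639.4994506835938, 21.392881393432617), 30.260784149169922)
[(195, np.float64(661.0), np.float64(21.0), np.float64(13.0)), (203, np.float64(659.0), np.float64(21.0), np.float64(28.0)), (211, np.float64(656.0), np.float64(21.0), np.float64(32.0)), (219, np.float64(650.0), np.float64(21.0), np.float64(32.0)), (227, np.float64(645.0), np.float64(22.0), np.float64(32.0)), (235, np.float64(641.0), np.float64(22.0), np.float64(32.0)), (243, np.float64(635.0), np.float64(22.0), np.float64(31.0)), (251, np.float64(630.0), np.float64(22.0), np.float64(30.0)), (259, np.float64(625.0), np.float64(23.0), np.float64(32.0)), (267, np.float64(619.0), np.float64(23.0), np.float64(31.0))]
shift [-0.005  0.001  0.019] turn [ 0.    -0.001 -0.001] t 10.1 pos [636.5  22.   21.9] rpy [ 1.80e+02 -1.00e-01 -3.09e+00] w 46.7
```

Call:
step_arm:
  plan:
    - {"dx": 0,"dy": 0,"dz": -0.05,"rx": 0,"ry": 0,"rz": 0,"claw": 1}
    - {"dx": 0,"dy": 0,"dz": -0.1,"rx": 0,"ry": 0,"rz": 0,"claw": 1}
    - {"dx": 0,"dy": 0,"dz": 0,"rx": 0,"ry": 0,"rz": 0,"claw": 1}
    - {"dx": 0,"dy": 0,"dz": 0,"rx": 0,"ry": 0,"rz": 0,"claw": 1}

```text
time_s: 10.5
ee_pos: [0.636, 0.0221, 0.0363]
eef_rot: [-3.142, -0.001, -0.054]
force: [0.5, -0.1, -1.2]
grip_width: 0.0467
grip_force: 21.5
```

```bash
python3 - <<'E'
from h import *
p,W,o=wrist()
cv2.imwrite('pics/k2.png',cv2.resize(p['img'][150:320,200:440,::-1],None,fx=2.5,fy=2.5))
print([(i,*(W[i,320]*1000).round(0)) for i in range(195,290,6)])
goto(636,22,20,-3,o)
E
```

```text
[(195, np.float64(660.0), np.float64(21.0), np.float64(28.0)), (201, np.float64(660.0), np.float64(21.0), np.float64(41.0)), (207, np.float64(657.0), np.float64(21.0), np.float64(45.0)), (213, np.float64(654.0), np.float64(21.0), np.float64(47.0)), (219, np.float64(650.0), np.float64(21.0), np.float64(45.0)), (225, np.float64(646.0), np.float64(22.0), np.float64(46.0)), (231, np.float64(642.0), np.float64(22.0), np.float64(46.0)), (237, np.float64(638.0), np.float64(22.0), np.float64(45.0)), (243, np.float64(634.0), np.float64(22.0), np.float64(45.0)), (249, np.float64(631.0), np.float64(22.0), np.float64(47.0)), (255, np.float64(627.0), np.float64(23.0), np.float64(45.0)), (261, np.float64(623.0), np.float64(23.0), np.float64(46.0)), (267, np.float64(619.0), np.float64(23.0), np.float64(45.0)), (273, np.float64(615.0), np.float64(23.0), np.float64(46.0)), (279, np.float64(587.0), np.float64(25.0), np.float64(1.0)), (285, np.float64(583.0), np.float64(25.0), np.float64(2.0))]
shift [-0.     0.001  0.163] turn [-0.    -0.    -0.001] t 10.5 pos [636.   22.1  36.3] rpy [-1.80e+02 -3.00e-02 -3.08e+00] w 46.7
```

View pics/k2.png

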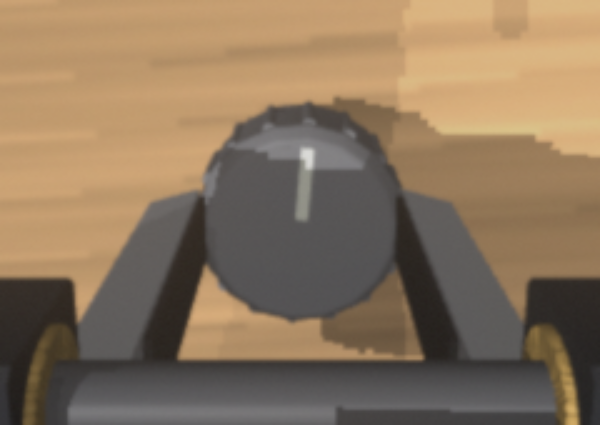

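The knob is held level between the pads at (300,215) in the crop. I'll carry it to its pad.

Call:
step_arm:
  plan:
    - {"dx": 0,"dy": 0,"dz": -0.3,"rx": 0,"ry": 0,"rz": 0,"claw": 1}
    - {"dx": 0,"dy": 0,"dz": -0.3,"rx": 0,"ry": 0,"rz": 0,"claw": 1}
    - {"dx": -0.307,"dy": 0.327,"dz": -0.3,"rx": 0,"ry": 0,"rz": 0,"claw": 1}
    - {"dx": -0.307,"dy": 0.327,"dz": 0,"rx": 0,"ry": 0,"rz": 0,"claw": 1}
    - {"dx": -0.307,"dy": 0.327,"dz": 0,"rx": 0,"ry": 0,"rz": 0,"claw": 1}
    - {"dx": -0.307,"dy": 0.327,"dz": 0,"rx": 0,"ry": 0,"rz": 0,"claw": 1}
    - {"dx": -0.307,"dy": 0.327,"dz": 0,"rx": 0,"ry": 0,"rz": 0,"claw": 1}
    - {"dx": -0.307,"dy": 0.327,"dz": 0,"rx": 0,"ry": 0,"rz": 0,"claw": 1}
    - {"dx": -0.307,"dy": 0.327,"dz": 0,"rx": 0,"ry": 0,"rz": 0,"claw": 1}
    - {"dx": -0.307,"dy": 0.327,"dz": 0,"rx": 0,"ry": 0,"rz": 0,"claw": 1}

```text
time_s: 11.55
ee_pos: [0.3774, -0.2245, 0.1236]
eef_rot: [-3.142, 0.0, -0.054]
force: [-0.1, -0.4, -0.6]
grip_width: 0.0464
grip_force: 21.5
```

Call:
step_arm:
  plan:
    - {"dx": -0.307,"dy": 0.327,"dz": 0,"rx": 0,"ry": 0,"rz": 0,"claw": 1}
    - {"dx": -0.307,"dy": 0.327,"dz": 0,"rx": 0,"ry": 0,"rz": 0,"claw": 1}
    - {"dx": 0,"dy": 0,"dz": 0,"rx": 0,"ry": 0,"rz": 0,"claw": 1}
    - {"dx": 0,"dy": 0,"dz": 0,"rx": 0,"ry": 0,"rz": 0,"claw": 1}

```text
time_s: 11.95
ee_pos: [0.3137, -0.286, 0.1237]
eef_rot: [-3.141, 0.0, -0.056]
force: [0.5, 0.1, -1.0]
grip_width: 0.046
grip_force: 21.5
```

```bash
cat >> h.py <<'E'
def disc(W,p,c,r):
    m=near(W,np.array(c)/1000,r)&(p['img'].max(-1)<80)&(W[...,2]<.015)
    n,l,st,ce=cv2.connectedComponentsWithStats(m.astype(np.uint8));q=W[l==1+st[1:,4].argmax()][:,:2]*1000
    print('disc',np.round(cv2.minEnclosingCircle(q.astype(np.float32))[0],1),cv2.minEnclosingCircle(q.astype(np.float32))[1],'mean',q.mean(0).round(1),len(q))
E
python3 - <<'E'
from h import *
p,W,o=wrist()
pad(W,p,(372,-290),.08);disc(W,p,(372,-290),.08)
top(W,o['ee_pos'][:2]*1000,.04,o['ee_pos'][2]+.004,o['ee_pos'][2]+.016)
goto(372,-290,26,-3,o)
E
```

```text
pad 2993 [ 370.4 -288.2] [58.2 57.9] 86.9 z 4.4 mean [ 370.9 -288.3] bbox [ 289  106   61   62 2993]
disc [ 370.3 -288.1] 29.656301498413086 mean [ 370.9 -288.3] 2993
5181 [ 315.6 -282.9] [59.4 51.9] 54.1 z 132.4 mean [ 315.1 -285.8]
shift [0.585 0.007 0.977] turn [-0.     0.    -0.002] t 11.9 pos [ 313.7 -286.   123.7] rpy [-179.99    0.     -3.22] w 46.0
```

Call:
step_arm:
  plan:
    - {"dx": 0.28,"dy": -0.005,"dz": 0.1,"rx": 0,"ry": 0,"rz": 0,"claw": 1}
    - {"dx": 0.28,"dy": -0.005,"dz": 0.2,"rx": 0,"ry": 0,"rz": 0,"claw": 1}
    - {"dx": 0,"dy": 0,"dz": 0.25,"rx": 0,"ry": 0,"rz": 0,"claw": 1}
    - {"dx": 0,"dy": 0,"dz": 0.2,"rx": 0,"ry": 0,"rz": 0,"claw": 1}
    - {"dx": 0,"dy": 0,"dz": 0.13,"rx": 0,"ry": 0,"rz": 0,"claw": 1}
    - {"dx": 0,"dy": 0,"dz": 0.05,"rx": 0,"ry": 0,"rz": 0,"claw": 1}
    - {"dx": 0,"dy": 0,"dz": 0.04,"rx": 0,"ry": 0,"rz": 0,"claw": 1}
    - {"dx": 0,"dy": 0,"dz": 0,"rx": 0,"ry": 0,"rz": 0,"claw": 1}
    - {"dx": 0,"dy": 0,"dz": 0,"rx": 0,"ry": 0,"rz": 0,"claw": 1}

```text
time_s: 12.9
ee_pos: [0.3704, -0.2879, 0.0274]
eef_rot: [3.141, -0.001, -0.054]
force: [-0.3, -0.9, -0.5]
grip_width: 0.0458
grip_force: 21.5
```

Call:
step_arm:
  plan:
    - {"dx": 0,"dy": 0,"dz": 0.03,"rx": 0,"ry": 0,"rz": 0,"claw": 1}
    - {"dx": 0,"dy": 0,"dz": 0,"rx": 0,"ry": 0,"rz": 0,"claw": 1}
    - {"dx": 0,"dy": 0,"dz": 0,"rx": 0,"ry": 0,"rz": 0,"claw": 1}

```text
time_s: 13.2
ee_pos: [0.3708, -0.2883, 0.0251]
eef_rot: [3.14, -0.002, -0.054]
force: [-0.6, 2.6, 12.8]
grip_width: 0.0462
grip_force: 25.0
```

```bash
python3 - <<'E'
from h import *
p,W,o=wrist()
cv2.imwrite('pics/k3.png',cv2.resize(p['img'][150:320,200:440,::-1],None,fx=2.5,fy=2.5))
print([(i,*(W[i,320]*1000).round(0)) for i in range(170,290,6)])
print(o['force'],o['ee_pos'])
E
```

```text
[(170, np.float64(410.0), np.float64(-290.0), np.float64(3.0)), (176, np.float64(406.0), np.float64(-290.0), np.float64(5.0)), (182, np.float64(402.0), np.float64(-290.0), np.float64(5.0)), (188, np.float64(397.0), np.float64(-290.0), np.float64(5.0)), (194, np.float64(395.0), np.float64(-290.0), np.float64(14.0)), (200, np.float64(395.0), np.float64(-290.0), np.float64(30.0)), (206, np.float64(392.0), np.float64(-289.0), np.float64(33.0)), (212, np.float64(389.0), np.float64(-289.0), np.float64(35.0)), (218, np.float64(385.0), np.float64(-289.0), np.float64(34.0)), (224, np.float64(381.0), np.float64(-289.0), np.float64(33.0)), (230, np.float64(378.0), np.float64(-289.0), np.float64(34.0)), (236, np.float64(374.0), np.float64(-288.0), np.float64(34.0)), (242, np.float64(370.0), np.float64(-288.0), np.float64(34.0)), (248, np.float64(366.0), np.float64(-288.0), np.float64(35.0)), (254, np.float64(362.0), np.float64(-288.0), np.float64(35.0)), (260, np.float64(358.0), np.float64(-288.0), np.float64(34.0)), (266, np.float64(354.0), np.float64(-287.0), np.float64(34.0)), (272, np.float64(350.0), np.float64(-287.0), np.float64(34.0)), (278, np.float64(330.0), np.float64(-286.0), np.float64(4.0)), (284, np.float64(326.0), np.float64(-286.0), np.float64(4.0))]
[-0.55310011  2.57561384 12.81182601] [ 0.37081247 -0.28826862  0.02511882]
```

View pics/k3.png

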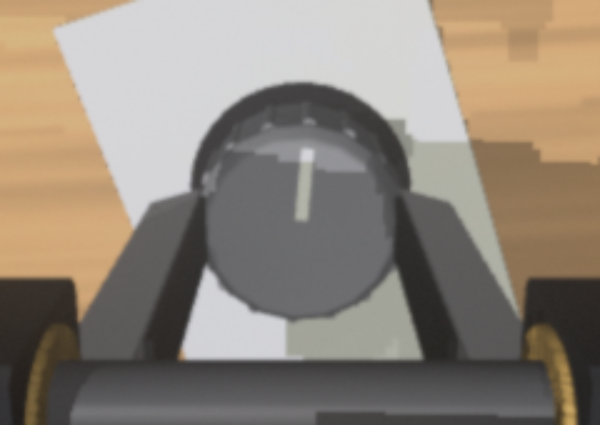

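The knob sits centred in its outline at (300,200) in the crop. I'll release it and rise.

Call:
step_arm:
  plan:
    - {"dx": 0,"dy": 0,"dz": -0.01,"rx": 0,"ry": 0,"rz": 0,"claw": 0}
    - {"dx": 0,"dy": 0,"dz": 0,"rx": 0,"ry": 0,"rz": 0,"claw": 0}
    - {"dx": 0,"dy": 0,"dz": 0,"rx": 0,"ry": 0,"rz": 0,"claw": 0}
    - {"dx": 0,"dy": 0,"dz": 0,"rx": 0,"ry": 0,"rz": 0,"claw": 0}
    - {"dx": 0,"dy": 0,"dz": -0.3,"rx": 0,"ry": 0,"rz": 0,"claw": 0}
    - {"dx": 0,"dy": 0,"dz": -0.4,"rx": 0,"ry": 0,"rz": 0,"claw": 0}
    - {"dx": 0,"dy": 0,"dz": -0.4,"rx": 0,"ry": 0,"rz": 0,"claw": 0}
    - {"dx": 0,"dy": 0,"dz": -0.4,"rx": 0,"ry": 0,"rz": 0,"claw": 0}
    - {"dx": 0,"dy": 0,"dz": -0.2,"rx": 0,"ry": 0,"rz": 0,"claw": 0}
    - {"dx": 0,"dy": 0,"dz": 0,"rx": 0,"ry": 0,"rz": 0,"claw": 0}

```text
time_s: 14.25
ee_pos: [0.3709, -0.2884, 0.1974]
eef_rot: [3.138, -0.004, -0.054]
force: [0.7, -0.5, -0.1]
grip_width: 0.0941
grip_force: 0.0
```

```bash
python3 - <<'E'
from h import *
p,W,o=wrist()
top(W,(370.5,-288),.05,.024,.04);disc(W,p,(370.5,-288),.06)
goto(460,114,200,-3,o)
E
```

```text
1560 [ 369.5 -287.7] [52.6 52.6] 27.9 z 33.8 mean [ 370.8 -287.6]
disc [ 371.1 -288.5] 29.655170440673828 mean [ 388.8 -292.4] 248
shift [ 0.673 -4.066 -0.037] turn [ 0.002 -0.002 -0.001] t 14.2 pos [ 370.9 -288.4  197.4] rpy [179.82  -0.22  -3.09] w 94.1
```

Call:
step_arm:
  plan:
    - {"dx": 0.075,"dy": -0.406,"dz": 0,"rx": 0,"ry": 0,"rz": 0,"claw": 0}
    - {"dx": 0.075,"dy": -0.406,"dz": 0,"rx": 0,"ry": 0,"rz": 0,"claw": 0}
    - {"dx": 0.075,"dy": -0.406,"dz": 0,"rx": 0,"ry": 0,"rz": 0,"claw": 0}
    - {"dx": 0.075,"dy": -0.406,"dz": 0,"rx": 0,"ry": 0,"rz": 0,"claw": 0}
    - {"dx": 0.075,"dy": -0.406,"dz": 0,"rx": 0,"ry": 0,"rz": 0,"claw": 0}
    - {"dx": 0.075,"dy": -0.406,"dz": 0,"rx": 0,"ry": 0,"rz": 0,"claw": 0}
    - {"dx": 0.075,"dy": -0.406,"dz": 0,"rx": 0,"ry": 0,"rz": 0,"claw": 0}
    - {"dx": 0.075,"dy": -0.406,"dz": 0,"rx": 0,"ry": 0,"rz": 0,"claw": 0}
    - {"dx": 0.075,"dy": -0.406,"dz": 0,"rx": 0,"ry": 0,"rz": 0,"claw": 0}
    - {"dx": 0.075,"dy": -0.406,"dz": 0,"rx": 0,"ry": 0,"rz": 0,"claw": 0}

```text
time_s: 15.3
ee_pos: [0.4664, 0.1154, 0.1929]
eef_rot: [3.141, 0.003, -0.054]
force: [-0.1, -0.8, 1.2]
grip_width: 0.0943
grip_force: 0.0
```

Call:
step_arm:
  plan:
    - {"dx": 0,"dy": 0,"dz": 0,"rx": 0,"ry": 0,"rz": 0,"claw": 0}
    - {"dx": 0,"dy": 0,"dz": 0,"rx": 0,"ry": 0,"rz": 0,"claw": 0}

```text
time_s: 15.5
ee_pos: [0.4662, 0.114, 0.193]
eef_rot: [3.141, 0.003, -0.052]
force: [0.5, -1.1, 0.3]
grip_width: 0.0942
grip_force: 0.0
```

```bash
python3 - <<'E'
from h import *
p,W,o=wrist()
m=near(W,(.470,.114),.05)&(W[...,2]>.072)&(W[...,2]<.085);q=(W[m][:,:2]*1000).astype(np.float32);print(len(q),cv2.minEnclosingCircle(q))
m=near(W,(.470,.114),.06)&(W[...,2]>.01)&(W[...,2]<.02);q=(W[m][:,:2]*1000).astype(np.float32);print(len(q),cv2.minEnclosingCircle(q))
goto(470,114,48,-3,o)
E
```

```text
1586 ((467.2242736816406, 115.3420181274414), 22.96782112121582)
1306 ((467.1635437011719, 115.38751220703125), 37.9002685546875)
shift [ 0.042 -0.003  1.45 ] turn [0.001 0.002 0.   ] t 15.5 pos [466.2 114.  193. ] rpy [ 1.7995e+02  1.6000e-01 -2.9900e+00] w 94.2
```

Call:
step_arm:
  plan:
    - {"dx": 0.009,"dy": -0.014,"dz": 0.2,"rx": 0,"ry": 0,"rz": 0,"claw": 0}
    - {"dx": 0,"dy": 0,"dz": 0.4,"rx": 0,"ry": 0,"rz": 0,"claw": 0}
    - {"dx": 0,"dy": 0,"dz": 0.4,"rx": 0,"ry": 0,"rz": 0,"claw": 0}
    - {"dx": 0,"dy": 0,"dz": 0.35,"rx": 0,"ry": 0,"rz": 0,"claw": 0}
    - {"dx": 0,"dy": 0,"dz": 0.12,"rx": 0,"ry": 0,"rz": 0,"claw": 0}
    - {"dx": 0,"dy": 0,"dz": 0,"rx": 0,"ry": 0,"rz": 0,"claw": 1}
    - {"dx": 0,"dy": 0,"dz": 0,"rx": 0,"ry": 0,"rz": 0,"claw": 1}
    - {"dx": 0,"dy": 0,"dz": 0,"rx": 0,"ry": 0,"rz": 0,"claw": 1}
    - {"dx": 0,"dy": 0,"dz": 0,"rx": 0,"ry": 0,"rz": 0,"claw": 1}
    - {"dx": 0,"dy": 0,"dz": 0,"rx": 0,"ry": 0,"rz": 0,"claw": 1}
  grip_force: 25

```text
time_s: 16.55
ee_pos: [0.4682, 0.1151, 0.0485]
eef_rot: [-3.141, -0.001, -0.054]
force: [-0.3, -0.6, -0.2]
grip_width: 0.0573
grip_force: 0.0
```

Call:
step_arm:
  plan:
    - {"dx": 0,"dy": 0,"dz": 0,"rx": 0,"ry": 0,"rz": 0,"claw": 1}
    - {"dx": 0,"dy": 0,"dz": 0,"rx": 0,"ry": 0,"rz": 0,"claw": 1}
    - {"dx": 0,"dy": 0,"dz": 0,"rx": 0,"ry": 0,"rz": 0,"claw": 1}
    - {"dx": 0,"dy": 0,"dz": 0,"rx": 0,"ry": 0,"rz": 0,"claw": 1}
    - {"dx": 0,"dy": 0,"dz": 0,"rx": 0,"ry": 0,"rz": 0,"claw": 1}

```text
time_s: 17.05
ee_pos: [0.468, 0.1151, 0.048]
eef_rot: [-3.142, -0.0, -0.054]
force: [-1.1, -2.3, 4.6]
grip_width: 0.0455
grip_force: 25.0
```

Call:
step_arm:
  plan:
    - {"dx": 0,"dy": 0,"dz": -0.1,"rx": 0,"ry": 0,"rz": 0,"claw": 1}
    - {"dx": 0,"dy": 0,"dz": -0.3,"rx": 0,"ry": 0,"rz": 0,"claw": 1}
    - {"dx": 0,"dy": 0,"dz": -0.3,"rx": 0,"ry": 0,"rz": 0,"claw": 1}
    - {"dx": -0.298,"dy": -0.23,"dz": -0.3,"rx": 0,"ry": 0,"rz": 0,"claw": 1}
    - {"dx": -0.298,"dy": -0.23,"dz": 0,"rx": 0,"ry": 0,"rz": 0,"claw": 1}
    - {"dx": -0.298,"dy": -0.23,"dz": 0,"rx": 0,"ry": 0,"rz": 0,"claw": 1}
    - {"dx": -0.298,"dy": -0.23,"dz": 0,"rx": 0,"ry": 0,"rz": 0,"claw": 1}
    - {"dx": -0.298,"dy": -0.23,"dz": 0,"rx": 0,"ry": 0,"rz": 0,"claw": 1}
    - {"dx": -0.298,"dy": -0.23,"dz": 0,"rx": 0,"ry": 0,"rz": 0,"claw": 1}
    - {"dx": 0,"dy": 0,"dz": 0,"rx": 0,"ry": 0,"rz": 0,"claw": 1}

```text
time_s: 18.05
ee_pos: [0.2942, 0.2642, 0.1481]
eef_rot: [-3.141, 0.0, -0.05]
force: [0.1, -0.8, -2.0]
grip_width: 0.0457
grip_force: 25.0
```

Call:
step_arm:
  plan:
    - {"dx": 0,"dy": 0,"dz": 0,"rx": 0,"ry": 0,"rz": 0,"claw": 1}
    - {"dx": 0,"dy": 0,"dz": 0,"rx": 0,"ry": 0,"rz": 0,"claw": 1}

```text
time_s: 18.25
ee_pos: [0.2972, 0.2621, 0.1479]
eef_rot: [3.142, -0.0, -0.054]
force: [-0.6, 0.3, -1.6]
grip_width: 0.0456
grip_force: 25.0
```

```bash
python3 - <<'E'
from h import *
p,W,o=wrist()
cv2.imwrite('pics/f.png',p['img'][:,:,::-1])
pad(W,p,(359,260),.09);disc(W,p,(359,260),.09)
e=o['ee_pos'];m=near(W,e[:2],.04)&(W[...,2]>e[2]+.022)&(W[...,2]<e[2]+.034);print(m.sum(),e,cv2.minEnclosingCircle((W[m][:,:2]*1000).astype(np.float32)))
goto(359,260,55,-3,o)
E
```

```text
pad 4752 [359.8 262. ] [81.6 78.7] 88.8 z 4.4 mean [359.1 260.8] bbox [ 278   91   79   79 4752]
disc [358.1 262.3] 41.321083068847656 mean [359.1 260.8] 4752
5686 [0.29722767 0.26209106 0.14792321] ((305.370849609375, 261.9998779296875), 34.80388259887695)
shift [ 0.618 -0.013  0.929] turn [ 0.    -0.    -0.001] t 18.2 pos [297.2 262.1 147.9] rpy [ 1.80e+02 -1.00e-02 -3.12e+00] w 45.6
```

View pics/f.png

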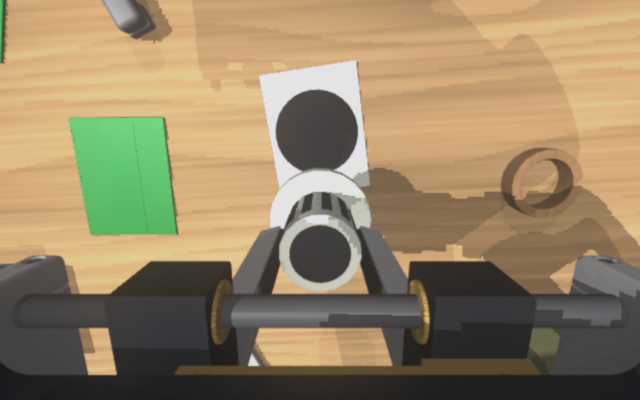

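The filter hangs upright at (320,245), with its disc outline ahead at (316,131). I'll set it down.

Call:
step_arm:
  plan:
    - {"dx": 0.3,"dy": -0.012,"dz": 0,"rx": 0,"ry": 0,"rz": 0,"claw": 1}
    - {"dx": 0.326,"dy": -0.012,"dz": 0.2,"rx": 0,"ry": 0,"rz": 0,"claw": 1}
    - {"dx": 0,"dy": 0,"dz": 0.25,"rx": 0,"ry": 0,"rz": 0,"claw": 1}
    - {"dx": 0,"dy": 0,"dz": 0.25,"rx": 0,"ry": 0,"rz": 0,"claw": 1}
    - {"dx": 0,"dy": 0,"dz": 0.15,"rx": 0,"ry": 0,"rz": 0,"claw": 1}
    - {"dx": 0,"dy": 0,"dz": 0.08,"rx": 0,"ry": 0,"rz": 0,"claw": 1}
    - {"dx": 0,"dy": 0,"dz": 0.02,"rx": 0,"ry": 0,"rz": 0,"claw": 1}
    - {"dx": 0,"dy": 0,"dz": 0,"rx": 0,"ry": 0,"rz": 0,"claw": 1}
    - {"dx": 0,"dy": 0,"dz": 0,"rx": 0,"ry": 0,"rz": 0,"claw": 1}

```text
time_s: 19.2
ee_pos: [0.3598, 0.2616, 0.0535]
eef_rot: [-3.141, -0.001, -0.054]
force: [0.1, -0.1, -2.2]
grip_width: 0.0452
grip_force: 25.0
```

Call:
step_arm:
  plan:
    - {"dx": 0,"dy": 0,"dz": 0.02,"rx": 0,"ry": 0,"rz": 0,"claw": 1}
    - {"dx": 0,"dy": 0,"dz": 0.01,"rx": 0,"ry": 0,"rz": 0,"claw": 1}
    - {"dx": 0,"dy": 0,"dz": 0,"rx": 0,"ry": 0,"rz": 0,"claw": 1}
    - {"dx": 0,"dy": 0,"dz": 0,"rx": 0,"ry": 0,"rz": 0,"claw": 1}

```text
time_s: 19.6
ee_pos: [0.3599, 0.2617, 0.0509]
eef_rot: [-3.141, -0.001, -0.054]
force: [-3.9, -4.8, 12.2]
grip_width: 0.0454
grip_force: 25.0
```

Contact made. I'll release it and rise.

Call:
step_arm:
  plan:
    - {"dx": 0,"dy": 0,"dz": -0.01,"rx": 0,"ry": 0,"rz": 0,"claw": 0}
    - {"dx": 0,"dy": 0,"dz": 0,"rx": 0,"ry": 0,"rz": 0,"claw": 0}
    - {"dx": 0,"dy": 0,"dz": 0,"rx": 0,"ry": 0,"rz": 0,"claw": 0}
    - {"dx": 0,"dy": 0,"dz": 0,"rx": 0,"ry": 0,"rz": 0,"claw": 0}
    - {"dx": 0,"dy": 0,"dz": 0,"rx": 0,"ry": 0,"rz": 0,"claw": 0}
    - {"dx": 0,"dy": 0,"dz": -0.3,"rx": 0,"ry": 0,"rz": 0,"claw": 0}
    - {"dx": 0,"dy": 0,"dz": -0.4,"rx": 0,"ry": 0,"rz": 0,"claw": 0}
    - {"dx": 0,"dy": 0,"dz": -0.4,"rx": 0,"ry": 0,"rz": 0,"claw": 0}
    - {"dx": 0,"dy": 0,"dz": -0.4,"rx": 0,"ry": 0,"rz": 0,"claw": 0}
    - {"dx": 0,"dy": 0,"dz": 0,"rx": 0,"ry": 0,"rz": 0,"claw": 0}

```text
time_s: 20.6
ee_pos: [0.3609, 0.2625, 0.2055]
eef_rot: [-3.137, -0.007, -0.054]
force: [0.2, 0.2, -0.3]
grip_width: 0.0939
grip_force: 0.0
```

```bash
python3 - <<'E'
from h import *
p,W,o=wrist()
for a,b in((.075,.09),(.013,.024)):
    m=near(W,(.359,.261),.06)&(W[...,2]>a)&(W[...,2]<b);q=(W[m][:,:2]*1000).astype(np.float32);print(len(q),cv2.minEnclosingCircle(q))
disc(W,p,(359,261),.045)
goto(512,442,200,24,o)
E
```

```text
1487 ((359.06805419921875, 262.1635437011719), 22.93340492248535)
1249 ((359.1475524902344, 262.3418273925781), 37.820499420166016)
disc [357.8 262.1] 41.75628662109375 mean [373.1 252.9] 194
shift [ 1.411 -1.873  0.073] turn [-0.002 -0.005 -0.301] t 20.6 pos [360.9 262.5 205.5] rpy [-179.74   -0.38   -3.08] w 93.9
```

Call:
step_arm:
  plan:
    - {"dx": 0.235,"dy": -0.312,"dz": 0,"rx": 0,"ry": 0,"rz": 0,"claw": 0}
    - {"dx": 0.235,"dy": -0.312,"dz": 0,"rx": 0,"ry": 0,"rz": 0,"claw": 0}
    - {"dx": 0.235,"dy": -0.312,"dz": 0,"rx": 0,"ry": 0,"rz": 0,"claw": 0}
    - {"dx": 0.235,"dy": -0.312,"dz": 0,"rx": 0,"ry": 0,"rz": 0,"claw": 0}
    - {"dx": 0.235,"dy": -0.312,"dz": 0,"rx": 0,"ry": 0,"rz": 0,"claw": 0}
    - {"dx": 0.235,"dy": -0.312,"dz": 0,"rx": 0,"ry": 0,"rz": -0.075,"claw": 0}
    - {"dx": 0,"dy": 0,"dz": 0,"rx": 0,"ry": 0,"rz": -0.075,"claw": 0}
    - {"dx": 0,"dy": 0,"dz": 0,"rx": 0,"ry": 0,"rz": -0.075,"claw": 0}
    - {"dx": 0,"dy": 0,"dz": 0,"rx": 0,"ry": 0,"rz": -0.075,"claw": 0}
    - {"dx": 0,"dy": 0,"dz": 0,"rx": 0,"ry": 0,"rz": 0,"claw": 0}

```text
time_s: 21.65
ee_pos: [0.5099, 0.4406, 0.1986]
eef_rot: [3.141, 0.003, 0.419]
force: [-0.9, 0.1, -0.2]
grip_width: 0.094
grip_force: 0.0
```

Call:
step_arm:
  plan:
    - {"dx": 0,"dy": 0,"dz": 0,"rx": 0,"ry": 0,"rz": 0,"claw": 0}
    - {"dx": 0,"dy": 0,"dz": 0,"rx": 0,"ry": 0,"rz": 0,"claw": 0}

```text
time_s: 21.85
ee_pos: [0.5101, 0.4407, 0.2002]
eef_rot: [3.141, 0.001, 0.415]
force: [-0.1, 0.1, 0.1]
grip_width: 0.0943
grip_force: 0.0
```

```bash
python3 - <<'E'
from h import *
p,W,o=wrist()
cv2.imwrite('pics/hd.png',p['img'][:,:,::-1])
top(W,(512,442),.07,.02,.05)
goto(512,442,22,24,o)
E
```

```text
1818 [510.  444.8] [107.1  23.6] 24.1 z 30.6 mean [512.6 445.7]
shift [ 0.024 -0.004  1.782] turn [ 0.     0.    -0.003] t 21.9 pos [510.1 440.7 200.2] rpy [1.7999e+02 4.0000e-02 2.3760e+01] w 94.3
```

View pics/hd.png

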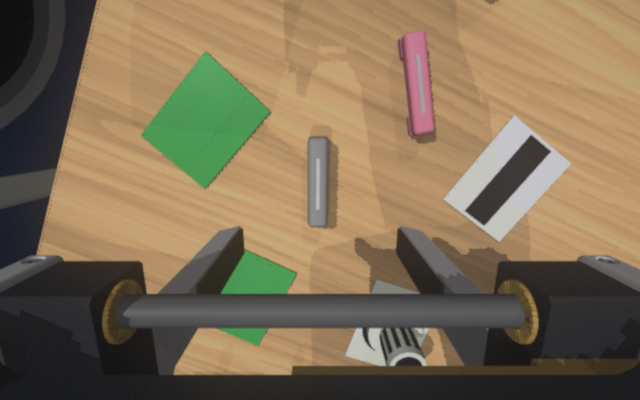

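The grey handle is at (318,182), in line with the fingers. The pink look-alike is at (418,83) and the white handle pad at (508,178). I'll go down, half closing on the way.

Call:
step_arm:
  plan:
    - {"dx": 0.016,"dy": -0.038,"dz": 0.2,"rx": 0,"ry": 0,"rz": -0.004,"claw": 0.4}
    - {"dx": 0,"dy": 0,"dz": 0.4,"rx": 0,"ry": 0,"rz": 0,"claw": 0.4}
    - {"dx": 0,"dy": 0,"dz": 0.4,"rx": 0,"ry": 0,"rz": 0,"claw": 0.4}
    - {"dx": 0,"dy": 0,"dz": 0.4,"rx": 0,"ry": 0,"rz": 0,"claw": 0.4}
    - {"dx": 0,"dy": 0,"dz": 0.25,"rx": 0,"ry": 0,"rz": 0,"claw": 0.4}
    - {"dx": 0,"dy": 0,"dz": 0.14,"rx": 0,"ry": 0,"rz": 0,"claw": 0.4}
    - {"dx": 0,"dy": 0,"dz": 0,"rx": 0,"ry": 0,"rz": 0,"claw": 1}
    - {"dx": 0,"dy": 0,"dz": 0,"rx": 0,"ry": 0,"rz": 0,"claw": 1}
    - {"dx": 0,"dy": 0,"dz": 0,"rx": 0,"ry": 0,"rz": 0,"claw": 1}
    - {"dx": 0,"dy": 0,"dz": 0,"rx": 0,"ry": 0,"rz": 0,"claw": 1}
  grip_force: 25

```text
time_s: 22.9
ee_pos: [0.5107, 0.4454, 0.0233]
eef_rot: [-3.141, -0.002, 0.424]
force: [-0.7, -0.1, 0.5]
grip_width: 0.028
grip_force: 0.0
```

Call:
step_arm:
  plan:
    - {"dx": 0,"dy": 0,"dz": 0,"rx": 0,"ry": 0,"rz": 0,"claw": 1}
    - {"dx": 0,"dy": 0,"dz": 0,"rx": 0,"ry": 0,"rz": 0,"claw": 1}
    - {"dx": 0,"dy": 0,"dz": 0,"rx": 0,"ry": 0,"rz": 0,"claw": 1}
    - {"dx": 0,"dy": 0,"dz": 0,"rx": 0,"ry": 0,"rz": 0,"claw": 1}
    - {"dx": 0,"dy": 0,"dz": 0,"rx": 0,"ry": 0,"rz": 0,"claw": 1}

```text
time_s: 23.4
ee_pos: [0.5107, 0.4452, 0.0228]
eef_rot: [-3.141, -0.002, 0.424]
force: [-0.7, -1.9, 6.0]
grip_width: 0.0227
grip_force: 25.0
```

Call:
step_arm:
  plan:
    - {"dx": 0,"dy": 0,"dz": -0.1,"rx": 0,"ry": 0,"rz": 0,"claw": 1}
    - {"dx": 0,"dy": 0,"dz": -0.3,"rx": 0,"ry": 0,"rz": 0,"claw": 1}
    - {"dx": 0,"dy": 0,"dz": -0.3,"rx": 0,"ry": 0,"rz": 0,"claw": 1}
    - {"dx": 0,"dy": 0,"dz": -0.3,"rx": 0,"ry": 0,"rz": 0,"claw": 1}
    - {"dx": -0.203,"dy": 0.338,"dz": 0,"rx": 0,"ry": 0,"rz": 0,"claw": 1}
    - {"dx": -0.203,"dy": 0.338,"dz": 0,"rx": 0,"ry": 0,"rz": 0,"claw": 1}
    - {"dx": -0.203,"dy": 0.338,"dz": 0,"rx": 0,"ry": 0,"rz": 0,"claw": 1}
    - {"dx": -0.203,"dy": 0.338,"dz": 0,"rx": 0,"ry": 0,"rz": 0,"claw": 1}
    - {"dx": -0.203,"dy": 0.338,"dz": 0,"rx": 0,"ry": 0,"rz": 0.081,"claw": 1}
    - {"dx": 0,"dy": 0,"dz": 0,"rx": 0,"ry": 0,"rz": 0.081,"claw": 1}

```text
time_s: 24.4
ee_pos: [0.4868, 0.2458, 0.1225]
eef_rot: [3.141, 0.0, 0.161]
force: [-1.3, 1.0, -1.2]
grip_width: 0.0229
grip_force: 25.0
```

Call:
step_arm:
  plan:
    - {"dx": 0,"dy": 0,"dz": 0,"rx": 0,"ry": 0,"rz": 0.081,"claw": 1}
    - {"dx": 0,"dy": 0,"dz": 0,"rx": 0,"ry": 0,"rz": 0.081,"claw": 1}
    - {"dx": 0,"dy": 0,"dz": 0,"rx": 0,"ry": 0,"rz": 0.081,"claw": 1}
    - {"dx": 0,"dy": 0,"dz": 0,"rx": 0,"ry": 0,"rz": 0,"claw": 1}
    - {"dx": 0,"dy": 0,"dz": 0,"rx": 0,"ry": 0,"rz": 0,"claw": 1}

```text
time_s: 24.9
ee_pos: [0.4871, 0.2492, 0.1221]
eef_rot: [-3.141, -0.0, -0.209]
force: [0.4, -0.4, -0.7]
grip_width: 0.0228
grip_force: 25.0
```

```bash
python3 - <<'E'
from h import *
p,W,o=wrist()
cv2.imwrite('pics/hp.png',p['img'][:,:,::-1])
pad(W,p,(605,224),.09)
e=o['ee_pos'];m=near(W,e[:2],.07)&(W[...,2]>e[2])&(W[...,2]<e[2]+.014)
n,l,st,ce=cv2.connectedComponentsWithStats(m.astype(np.uint8));q=W[l==1+st[1:,4].argmax()];print(*rect(q[:,:2]),np.median(q[:,2]))
goto(605,224,30,-12,o)
E
```

```text
pad 4536 [603.2 227.9] [112.8  31.6] -12.5 z 4.4 mean [605.9 227.1] bbox [ 299    0   37  133 4536]
[494.3 247.3] [90.9 40.4] -11.7 0.13019011273091588
shift [1.206 0.003 0.921] turn [-0. -0.  0.] t 24.9 pos [487.1 249.2 122.1] rpy [-1.7999e+02 -1.0000e-02 -1.1960e+01] w 22.8
```

View pics/hp.png

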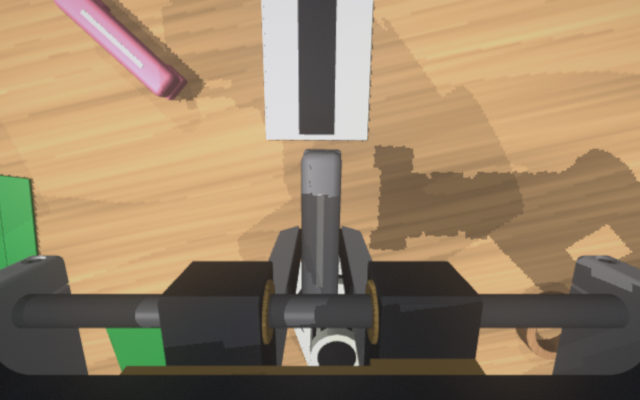

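The slim dark outline is straight ahead at (317,65) and the held handle is in line with it. The pink one is at (120,45), out of the way. I'll place it.

Call:
step_arm:
  plan:
    - {"dx": 0.3,"dy": -0.01,"dz": 0,"rx": 0,"ry": 0,"rz": 0.006,"claw": 1}
    - {"dx": 0.3,"dy": -0.01,"dz": 0,"rx": 0,"ry": 0,"rz": 0,"claw": 1}
    - {"dx": 0.3,"dy": -0.01,"dz": 0,"rx": 0,"ry": 0,"rz": 0,"claw": 1}
    - {"dx": 0.3,"dy": 0,"dz": 0.2,"rx": 0,"ry": 0,"rz": 0,"claw": 1}
    - {"dx": 0,"dy": 0,"dz": 0.3,"rx": 0,"ry": 0,"rz": 0,"claw": 1}
    - {"dx": 0,"dy": 0,"dz": 0.25,"rx": 0,"ry": 0,"rz": 0,"claw": 1}
    - {"dx": 0,"dy": 0,"dz": 0.12,"rx": 0,"ry": 0,"rz": 0,"claw": 1}
    - {"dx": 0,"dy": 0,"dz": 0.06,"rx": 0,"ry": 0,"rz": 0,"claw": 1}
    - {"dx": 0,"dy": 0,"dz": 0,"rx": 0,"ry": 0,"rz": 0,"claw": 1}
    - {"dx": 0,"dy": 0,"dz": 0,"rx": 0,"ry": 0,"rz": 0,"claw": 1}

```text
time_s: 25.95
ee_pos: [0.6055, 0.2263, 0.0302]
eef_rot: [-3.141, -0.002, -0.221]
force: [-0.5, 0.1, -1.3]
grip_width: 0.0227
grip_force: 25.0
```

Call:
step_arm:
  plan:
    - {"dx": 0,"dy": -0.01,"dz": 0.03,"rx": 0,"ry": 0,"rz": 0,"claw": 1}
    - {"dx": 0,"dy": 0,"dz": 0.015,"rx": 0,"ry": 0,"rz": 0,"claw": 1}
    - {"dx": 0,"dy": 0,"dz": 0,"rx": 0,"ry": 0,"rz": 0,"claw": 1}
    - {"dx": 0,"dy": 0,"dz": 0,"rx": 0,"ry": 0,"rz": 0,"claw": 1}

```text
time_s: 26.35
ee_pos: [0.6057, 0.2272, 0.0258]
eef_rot: [-3.141, -0.002, -0.222]
force: [-2.4, 0.1, 8.6]
grip_width: 0.0231
grip_force: 25.0
```

Call:
step_arm:
  plan:
    - {"dx": 0,"dy": 0,"dz": -0.01,"rx": 0,"ry": 0,"rz": 0,"claw": 0}
    - {"dx": 0,"dy": 0,"dz": 0,"rx": 0,"ry": 0,"rz": 0,"claw": 0}
    - {"dx": 0,"dy": 0,"dz": 0,"rx": 0,"ry": 0,"rz": 0,"claw": 0}
    - {"dx": 0,"dy": 0,"dz": 0,"rx": 0,"ry": 0,"rz": 0,"claw": 0}
    - {"dx": 0,"dy": 0,"dz": -0.2,"rx": 0,"ry": 0,"rz": 0,"claw": 0}
    - {"dx": 0,"dy": 0,"dz": -0.4,"rx": 0,"ry": 0,"rz": 0,"claw": 0}
    - {"dx": 0,"dy": 0,"dz": -0.4,"rx": 0,"ry": 0,"rz": 0,"claw": 0}
    - {"dx": -0.3,"dy": 0,"dz": -0.4,"rx": 0,"ry": 0,"rz": 0,"claw": 0}
    - {"dx": -0.3,"dy": 0,"dz": -0.2,"rx": 0,"ry": 0,"rz": 0,"claw": 0}
    - {"dx": -0.3,"dy": 0,"dz": 0,"rx": 0,"ry": 0,"rz": 0,"claw": 0}

```text
time_s: 27.35
ee_pos: [0.5173, 0.2473, 0.1885]
eef_rot: [-3.139, -0.004, -0.222]
force: [-0.1, 1.1, 0.5]
grip_width: 0.0936
grip_force: 0.0
```

Call:
step_arm:
  plan:
    - {"dx": 0,"dy": 0,"dz": 0,"rx": 0,"ry": 0,"rz": 0,"claw": 0}
    - {"dx": 0,"dy": 0,"dz": 0,"rx": 0,"ry": 0,"rz": 0,"claw": 0}

```text
time_s: 27.55
ee_pos: [0.5173, 0.2469, 0.1856]
eef_rot: [-3.141, -0.001, -0.221]
force: [-0.3, -0.1, -0.1]
grip_width: 0.0938
grip_force: 0.0
```

```bash
python3 - <<'E'
from h import *
p,W,o=wrist()
top(W,(605,227),.08,.025,.05);pad(W,p,(605,227),.09)
# plate outline
m=near(W,(.605,.227),.1)&(p['img'].min(-1)>150)&(W[...,2]<.012);n,l,st,ce=cv2.connectedComponentsWithStats(m.astype(np.uint8));
m=near(W,(.605,.227),.1)&(W[...,2]<.012)&((p['img'].min(-1)>165)|(p['img'].max(-1)<80));print(rect(W[m][:,:2]))
q=viewer.camera('scene')
w=cloud(q)
top(w,(487,-466),.06,.045)
cv2.imwrite('pics/end.png',np.vstack([cv2.resize(q['img'][120:290,140:520,::-1],(640,286)),cv2.resize(p['img'][:260,:,::-1],(640,260))]))
E
```

```text
2389 [603.6 227.1] [106.8  24. ] -13.4 z 33.7 mean [605.4 226.6]
pad 664 [604.  227.4] [114.6  32.1] -12.1 z 4.4 mean [604.5 228. ] bbox [305  52  30 106 664]
(array([603.8, 228.2]), array([127.9,  97.3]), -12.4)
111 [ 486.6 -465.5] [64.7 61.4] 14.1 z 52.1 mean [ 487.5 -466.8]
```

View pics/end.png

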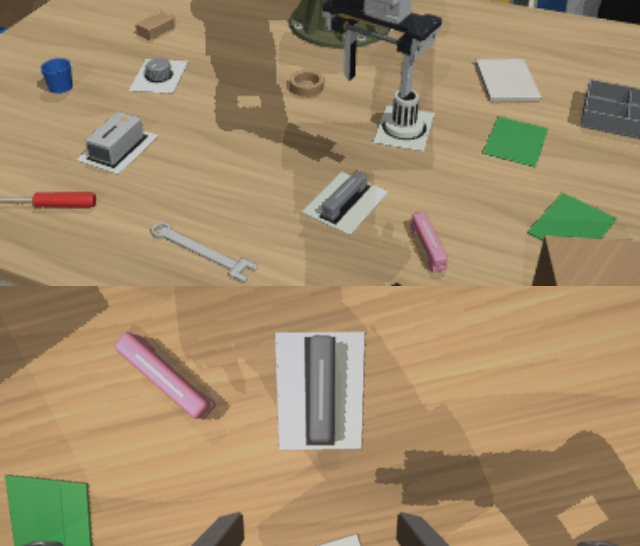

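All four parts sit on their own pads, the handle is centred in its outline, and the cup has not moved. I'll hand it in.

```bash
python3 -c "
from station import hand_in
print(hand_in())"
```

```text
the job is handed in; nothing more can be done
None
```

I placed the cassette, handle, knob and filter on their matching pads, each measured within about 2 mm of centre, left the cup where it was, and handed the job in after about 28 s of robot time; no verdict came back.

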